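# Lift a germination pod out of the herb garden with tongs

### The job

Swing the herb garden's lamp bar back, away from the robot, until it is well clear of all three pods (at least 65 degrees from lying along the row), then pick up the kitchen tongs from their rest and use them to pull the tall, round-topped pod up out of its well without the gripper ever touching the pod. Finish still holding the pod in the tongs, upright and at least 5 cm clear above the planter's top; leave the lamp swung away, the two short pods in their wells and everything else where it stands.

Things in the scene. Friction and masses are not known exactly. Their poses are not given: they have to be found in the camera images.
- planter: White herb garden fixed to the counter: 110 mm deep (its x), 230 mm long (its y), 70 mm high; origin at the centre of its underside; its -x side, with a tray front 6 mm proud, faces the robot. On top three round wells, 40 mm wide, 18 mm deep, at y = -62, 0, +62 mm, x = 0, each with a pod standing loosely in it. A lamp post, 24 mm thick, stands at x = 0, y = +140 mm.
- lamp (a joint): Angle of the lamp bar about its upright post: 0 when it lies over the row of pods (pointing along the planter's -y), growing anticlockwise from above as its end swings away from the robot; 1.57 when it points along the planter's +x; stop at 1.6 rad. Light friction (about 1 N at the knob); it stays where it is left.
- lamp_knob (a point): On the upright grey knob on the lamp bar: a round pin 14 mm wide that rises 45 mm above the bar; this point is on its axis, 28 mm above the bar's top and 100 mm out from the post's axis. The bar is white, 40 mm wide, 18 mm thick, its underside 152 mm above the counter; it reaches 230 mm from the post's axis.
- lamp_hinge (a point): Point on the vertical axis of the lamp post, at the height of the bar's underside. The bar turns about the vertical line through it.
- pod_center (a point): Centre (half-way up) of the pod to lift: tall, round-topped, cork, 32 mm in diameter, 55 mm high (straight sides up to 44 mm), about 40 g. It stands upright in one of the three wells (any of them), its foot 52 mm above the counter, so that 37 mm stands out above the deck.
- pod: The same tall round-topped pod; origin at the centre of its underside, z up along the pod.
- short_pod_a: Short flat-topped cork pod, 32 mm in diameter, 36 mm high, in another well (18 mm stands out); origin at the centre of its underside. Leave it.
- short_pod_b: The other short flat-topped cork pod, same size. Leave it.
- rest: White ceramic tongs rest fixed to the counter: plate 190 mm (x) by 90 mm (y), 5 mm thick, with two cross bars 14 mm thick, their tops 28 mm above the counter, at x = -70 and +72 mm; the fingers can reach down between the bars. Origin at the centre of its underside.
- tongs_grip (a point): Mid-way between the two grey grip pads of the steel kitchen tongs (115 g), half-way up their 24 mm height, near their centre of mass, 40 mm above the counter at the start. They lie on their side across the rest: x points from head to jaws, z up; the arms close along y. Grip pads: 44 mm long, 24 mm high, 54 mm over their outsides when open. Tongs reach 130 mm behind and 108 mm ahead of this point.
- tongs_jaws (a point): Mid-way between the open jaws, 95 mm ahead of tongs_grip along x, same height. Jaw pads: 26 mm long, 24 mm high; open, 55 mm apart inside. Squeezing the grips 1 mm closes the jaws 2 mm: at 48 mm over the grips the jaws are 43 mm apart inside, 58 mm outside; at about 42 mm they touch a 32 mm pod. Both arms move alike, so the jaws meet on the centre line.
- tongs_left: Left (+y) arm of the tongs, with its grip pad and jaw; origin on its hinge at the head, 100 mm behind tongs_grip. A spring pushes it open with about 7 N at the grip pad (8 N when closed on the pod), so a part-closed gripper already carries the tongs.
- tongs_right: Right (-y) arm of the tongs, likewise.
- pot: Bystander: terracotta pot, 110 mm wide, 100 mm high; origin at its underside. Leave it alone.
- cup: Bystander: clear acrylic cup, 72 mm wide, 95 mm high; origin at its underside. Leave it alone.
- coasters: Bystander: stack of round white ceramic coasters, 96 mm wide, 18 mm high; origin at its underside. Leave it alone.
- trowel: Bystander: steel hand trowel with wooden handle, 260 mm long, lying flat; origin at its underside. Leave it alone.
- feed_bottle: Bystander: white plastic plant-feed bottle, 52 mm wide, 130 mm high; origin at its underside. Leave it alone.
- seed_jar: Bystander: small glass seed jar, 60 mm wide, 70 mm high; origin at its underside. Leave it alone.
Not all that is in view belongs to the job. What is shaped like the part that bears tongs_grip but yellow is not meant.

How it is judged:
By the outcome, as a careful person would: the job done as asked, in the order asked, and still so for the second after the job is handed in, while the arm keeps its last pose, push and grip.
It also fails if it takes over 54 s, if anything falls off the work surface, if the arm or the gripper's body presses on something with over 40 N, if the wrist force passes 120 N, or if a joint passes its speed limit or range.

### The arm

A 7-joint arm with a two-finger parallel gripper is mounted at the origin on the work surface. World frame = base frame: x ahead of the robot, y to its left, z up, the work surface at z = 0. Lengths are in m, angles in rad, forces in N, time in s.
With the tool pointing down it reaches from about 0.4 to 0.925 m from the base axis. Payload 5.6 kg.
Tool frame: the origin (TCP) lies at the very end of the fingers, on their centre line; the grasp point (between the pads) lies 19 mm behind it; z points along the fingers, y is the line along which they close (so a half turn about z gives the same grasp; the last joint's range is limited). The gripper opens to 85 mm and grips with 20 to 120 N. Pads are 22 mm wide; open, the fingers measure 114 mm over their backs; the gripper's body (76 mm by 85 mm) begins 54 mm behind the grasp point. The pads swing forward as they close: fully open they stand 13 mm farther back than shut.
Start: joints at [1.294, 0.468, -0.012, 1.603, 0.006, 1.071, -0.056], TCP at [0.151, -0.632, 0.231] pointing down, gripper open.
Joint ranges: [-2.53, 2.53], [-0.31, 2.02], [-1.57, 1.55], [0.28, 2.44], [-1.29, 4.43], [0.15, 1.84], [-2.92, 2.92]. Speed limits (rad/s): [2.57, 2.57, 3.14, 3.14, 3.14, 3.14, 3.14].

### API

Orientations are given as a unit quaternion [x, y, z, w].
In Python, from plant import robot, cams gives the robot as it stands. Calls block until the motion is done:
- robot.movep(position, orientation): joint-space move of the TCP to a pose.
- robot.move_linear(position, rotation=None, feed=0.15, guard=None): straight line of the TCP; rotation=None keeps the orientation; feed is the mean speed in m/s. With guard (N) it stops when the force on the tool has changed by that much, and returns True; else False.
- robot.move_j(angles): joint-space move.
- robot.open_gripper() and robot.gripper_close(grasp_force=None): open the fingers fully, or close them until they stop; grasp_force is the grip in N (None keeps the last).
- robot.pause(seconds).
- robot.inverse_kinematics(position, orientation): joint angles nearest the present ones, or None.
- robot.observe(): the state.
- cams.capture(name): name is "side" or "top"; returns a dict with "pixels" (384x512x3 uint8, red, green, blue), "fx", "fy", "cx", "cy" (pixels), "cam_to_world" (4x4, takes a point from camera to world coordinates). Camera axes: x right, y up, looking along -z (the intrinsics and any distortion apply to the point x, -y, -z); pixel columns grow to the right and rows downward; lengths in m; the calibration is good to about 2 mm. A picture is of the moment at which its call begins. There is no depth.
A pose or a line that the arm cannot do raises robot.Unreachable and nothing moves.
- robot.job_done(): hands the job in; it is judged then, once.
Trained networks look in the newest picture that a camera, given by its name, has taken for a name from the list of things; names that differ only in an ending like _2 or _b are one class to them, and where a whole thing is asked for, a point or a joint stands for the part that bears it (a point fixed in the world has none). Each returns a list of dicts, best first, with "score" (0 to 1); they miss things now and then, are a little off and sometimes report something else, mostly with a low value. They report only what shows in the picture. A call takes as long as a camera call. They do not tell look-alikes from the thing itself.
- cams.spot_in(camera, query): "rect" ([centre column, centre row, width, height] in pixels, round what is visible of it).
- cams.spot_point(camera, query): "position" ([row, column] in pixels: a listed point, or the origin of a listed thing).
The state is a dict: "time": time; "qpos": joint angles; "joint_vel": joint speeds; "joint_efforts": joint torques, N m; "eef_pos": TCP position; "ee_rot": TCP orientation; "ft_force": force on the tool from outside, world axes, zero at the start; "ft_torque": the same for the moment, N m; "gripper_width": finger opening in m; "grip_force": force on a finger pad.
Only numpy, scipy, OpenCV 4.12 (cv2) and the standard library are available. Lean on these libraries where they do the work, as an engineer would, in place of code of your own. Each camera call takes 0.05 s, during which the arm holds its last target. There are 200 camera calls.

## Working session

There is one attempt and no reset: what is moved stays moved. The work goes in short steps, each a Python script; the robot and the scene stay as the last script left them, time stands still between calls to the robot, and variables do not carry over. Pictures are saved under pics/ and viewed, at most 12 in all, crops included, and the job is handed in when it is done.

```bash
ls; mkdir -p pics
cat > h.py <<'E'
import numpy as np, cv2, json
from plant import robot, cams
def cap(n,save=None):
    c=cams.capture(n)
    if save: cv2.imwrite(f'pics/{save}.png',c['pixels'][:,:,::-1])
    return c
def ray(c,col,row):
    M=np.array(c['cam_to_world'])
    d=M[:3,:3]@np.array([(col-c['cx'])/c['fx'],-(row-c['cy'])/c['fy'],-1.])
    return M[:3,3],d/np.linalg.norm(d)
def atz(c,col,row,z):
    o,d=ray(c,col,row); return o+d*(z-o[2])/d[2]
def tri(rs):
    A=0;b=0
    for o,d in rs:
        P=np.eye(3)-np.outer(d,d);A=A+P;b=b+P@o
    return np.linalg.solve(A,b)
def proj(c,p):
    M=np.linalg.inv(np.array(c['cam_to_world']));q=M[:3,:3]@np.array(p)+M[:3,3]
    return c['cx']+c['fx']*q[0]/-q[2], c['cy']-c['fy']*q[1]/-q[2]
E
python3 - <<'E'
from h import *
np.set_printoptions(precision=4,suppress=True)
C={n:cap(n,n+'0') for n in('top','side')}
for n,c in C.items():
    print(n,{k:(np.array(v) if k=='cam_to_world' else v) for k,v in c.items() if k!='pixels'})
cv2.imwrite('pics/both0.png',cv2.resize(np.hstack([C['top']['pixels'],C['side']['pixels']])[:,:,::-1],(800,300)))
for q in ['lamp_knob','lamp_hinge','pod_center','pod','short_pod_a','tongs_grip','tongs_jaws','planter','rest']:
    for n in C:
        print(q,n,[(np.round(r['position'],1).tolist(),round(r['score'],2)) for r in cams.spot_point(n,q)[:4]])
o=robot.observe();print(o['time'],o['eef_pos'],o['ee_rot'],o['gripper_width'])
E
```

```text
pics
top {'fx': 453.2776633970265, 'fy': 453.2776633970265, 'cx': 255.42721067798632, 'cy': 185.662592447845, 'cam_to_world': array([[ 0.0252,  0.9983, -0.0534,  0.3979],
       [-0.9997,  0.0255,  0.0056, -0.0447],
       [ 0.0069,  0.0533,  0.9986,  1.7411],
       [ 0.    ,  0.    ,  0.    ,  1.    ]])}
side {'fx': 406.1994926589066, 'fy': 406.1994926589066, 'cx': 257.4710767599614, 'cy': 188.06600564562558, 'cam_to_world': array([[-0.9876,  0.1236, -0.0969,  0.3569],
       [-0.1567, -0.7366,  0.6579,  0.8164],
       [ 0.01  ,  0.6649,  0.7469,  1.1437],
       [ 0.    ,  0.    ,  0.    ,  1.    ]])}
lamp_knob top [([160.8, 201.3], 0.64)]
lamp_knob side [([221.2, 226.0], 0.76), ([159.5, 214.4], 0.45)]
lamp_hinge top [([161.0, 179.4], 0.56)]
lamp_hinge side [([254.6, 217.8], 0.97), ([246.6, 234.6], 0.53), ([152.4, 243.6], 0.3), ([234.4, 234.9], 0.24)]
pod_center top [([170.3, 220.3], 0.48)]
pod_center side [([151.9, 246.8], 0.59), ([231.9, 234.1], 0.41)]
pod top [([171.5, 222.2], 0.54)]
pod side [([254.9, 218.0], 0.72), ([245.4, 235.4], 0.57), ([236.7, 233.9], 0.53), ([344.7, 162.1], 0.17)]
short_pod_a top [([166.1, 206.0], 0.51)]
short_pod_a side [([224.0, 241.6], 0.47), ([251.4, 225.0], 0.44), ([345.3, 217.4], 0.36)]
tongs_grip top [([188.6, 329.1], 0.81), ([265.9, 331.7], 0.53)]
tongs_grip side [([169.4, 339.1], 0.78), ([153.3, 270.1], 0.71), ([222.6, 225.0], 0.38)]
tongs_jaws top [([240.2, 320.6], 0.68), ([163.2, 326.3], 0.63), ([111.8, 260.0], 0.21)]
tongs_jaws side [([169.9, 318.5], 0.66), ([150.6, 242.4], 0.64)]
planter top [([170.1, 220.1], 0.91)]
planter side [([246.4, 237.5], 0.78), ([346.2, 164.2], 0.37)]
rest top [([187.6, 329.6], 0.74)]
rest side [([157.9, 268.7], 0.84)]
1.0 [ 0.1505 -0.6323  0.2313] [ 0.9932  0.1166 -0.      0.    ] 0.08536834611324337
```

View pics/top0.png

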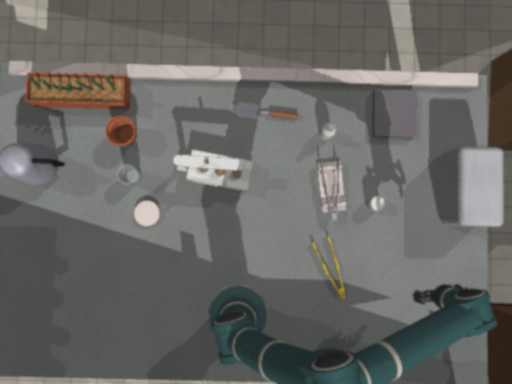

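View pics/side0.png

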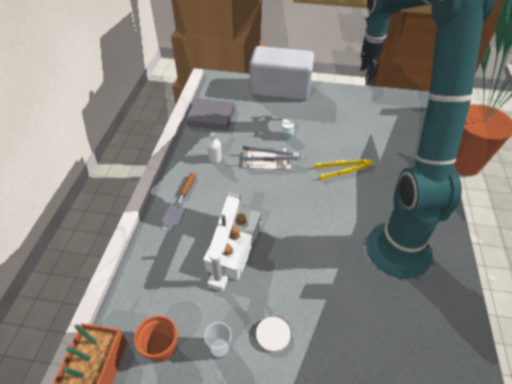

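Top view: robot base at the bottom (232,320). The planter is at (220,170), with the lamp bar along its back edge at rows 158-162. The steel tongs lie on the rest at (330,188) with jaws up (+x). Look-alikes: the yellow tongs at (332,266) top and (345,168) side are not meant. The grey-padded pair on the rest, at (330,188) top and (270,155) side, is the one. Next, a close crop to check that choice and to tell the pods apart.

Run:
```python
from h import *
t=cv2.imread('pics/top0.png');s=cv2.imread('pics/side0.png')
def cr(im,x,y,w,h): return cv2.resize(im[y:y+h,x:x+w],(400,300),interpolation=cv2.INTER_CUBIC)
cv2.imwrite('pics/crop0.png',np.vstack([np.hstack([cr(t,168,135,96,72),cr(s,190,190,96,100)]),np.hstack([cr(t,290,140,96,90),cr(s,230,130,80,60)])]))
```

```text
(no output)
```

View pics/crop0.png

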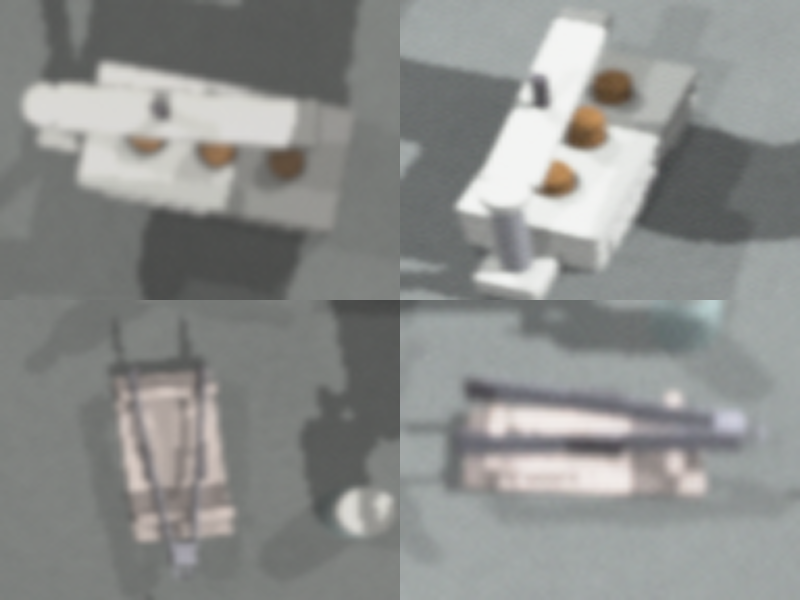

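The crop shows the middle pod (side px (236,232)) standing tallest. The grey-padded steel tongs on the rest are the right pair, jaws toward +x. I'll recheck the pods once the lamp is away. Next I compute the geometry and check the gripper call signature.

```bash
cat >> h.py <<'E'
from scipy.spatial.transform import Rotation as Ro
def quat(a):  # tool down, closing axis (tool y) at world azimuth a (rad)
    y=np.array([np.cos(a),np.sin(a),0]);z=np.array([0,0,-1.])
    return Ro.from_matrix(np.c_[np.cross(y,z),y,z]).as_quat().tolist()
H=np.array([.560,.214]);PSI=np.deg2rad(-8.3)
E
python3 - <<'E'
from h import *
def pose(phi,r=.095,z=.178,flip=0):
    az=-np.pi/2+PSI+np.deg2rad(phi)
    return [*(H+r*np.array([np.cos(az),np.sin(az)])),z],quat(az+np.pi/2+flip*np.pi)
for f in(0,1):
    print(f,[None if q is None else np.round(q,2).tolist() for q in(robot.inverse_kinematics(*pose(p,flip=f)) for p in(6,55,104))])
E
```

```text
0 [[0.48, 0.64, -1.03, 1.81, 0.62, 1.06, -0.82], [0.35, 0.74, -0.96, 1.61, 0.65, 1.14, 0.04], [0.29, 0.93, -1.18, 1.48, 0.87, 1.31, 0.71]]
1 [[0.61, 0.85, -1.32, 1.8, 0.88, 1.24, 2.13], [0.08, 0.58, -0.51, 1.63, 0.32, 1.01, -2.86], [0.07, 0.7, -0.69, 1.5, 0.48, 1.11, -2.19]]
```

Run:
```python
from h import *
np.set_printoptions(precision=3,suppress=True)
def pose(phi,r=.095,z=.178):
    az=-np.pi/2+PSI+np.deg2rad(phi)
    return [*(H+r*np.array([np.cos(az),np.sin(az)])),z],quat(az+np.pi/2)
robot.movep(*pose(7,z=.29))
g=robot.move_linear(pose(7)[0],feed=.1,guard=10)
o=robot.observe();print(g,o['time'],o['eef_pos'],o['ft_force'])
if not g:
    for p in np.linspace(7,102,8)[1:]:
        g=robot.move_linear(*pose(p),feed=.12,guard=12)
        o=robot.observe();print(round(p),g,o['time'],o['eef_pos'],o['ft_force'])
        if g: break
C={n:cap(n,n+'1') for n in('top','side')}
cv2.imwrite('pics/c1.png',np.hstack([cv2.resize(C[n]['pixels'][y:y+h,x:x+w,::-1],(400,400),interpolation=cv2.INTER_CUBIC) for n,x,y,w,h in(('top',150,90,130,130),('side',160,170,130,130))]))
```

```text
False 5.375 [0.558 0.119 0.179] [ 0.506 -0.079  1.03 ]
21 False 5.7583 [0.58  0.121 0.178] [ 0.31  -0.159  0.029]
34 False 6.1417 [0.601 0.129 0.178] [-0.726 -0.288 -0.27 ]
48 False 6.525 [0.619 0.141 0.178] [-0.567 -0.65  -0.281]
61 False 6.9083 [0.635 0.157 0.178] [-0.669  0.292  0.612]
75 False 7.2917 [0.647 0.176 0.178] [ 0.185 -0.133 -0.048]
88 False 7.675 [0.653 0.197 0.178] [ 0.831 -0.943 -0.296]
102 False 8.0583 [0.655 0.22  0.178] [ 0.33  -0.647 -0.461]
```

View pics/c1.png

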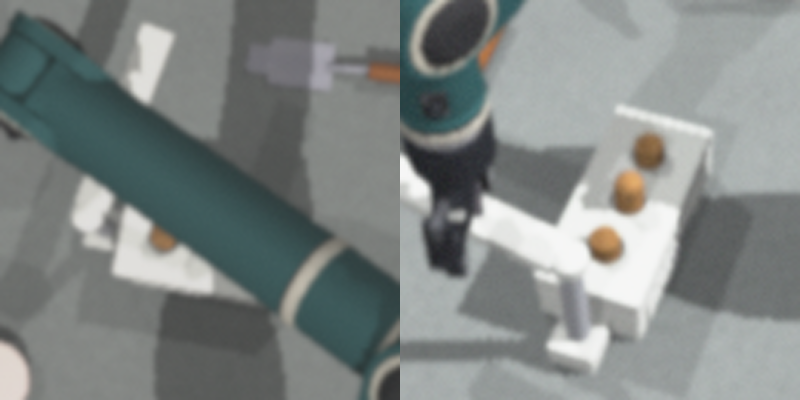

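The crop confirms it: the middle pod (side crop (630,190)) is tall and round-topped, and the lamp bar now points away at about 78°. I'll nudge it a little further and lift off. In free air I'll check whether `gripper_close` can stop part-way, then take clear pictures.

Run:
```python
from h import *
np.set_printoptions(precision=3,suppress=True)
def pose(phi,r=.095,z=.178):
    az=-np.pi/2+PSI+np.deg2rad(phi)
    return [*(H+r*np.array([np.cos(az),np.sin(az)])),z],quat(az+np.pi/2)
print(robot.move_linear(*pose(108),feed=.08,guard=12))
p,q=pose(104);robot.move_linear(p,q,feed=.1)
p[2]=.27;robot.move_linear(p,feed=.2)
robot.movep([.47,-.34,.30],quat(np.deg2rad(90)))
C={n:cap(n,n+'2') for n in('top','side')}
for kw in ({'width':.06},{'opening':.06},{'target':.06},):
    try: robot.gripper_close(**kw); print('ok',kw,robot.observe()['gripper_width'])
    except Exception as e: print(kw,type(e).__name__,e)
o=robot.observe();print(o['time'],o['gripper_width'],o['eef_pos'],o['qpos'])
for q in ['lamp_knob','lamp_hinge','pod_center','pod','short_pod_a','tongs_grip','tongs_jaws','planter','rest']:
    for n in C:
        print(q,n,[(np.round(r['position'][::-1],1).tolist(),round(r['score'],2)) for r in cams.spot_point(n,q)[:3]])
cv2.imwrite('pics/c2.png',np.hstack([cv2.resize(C[n]['pixels'][y:y+h,x:x+w,::-1],(400,400),interpolation=cv2.INTER_CUBIC) for n,x,y,w,h in(('top',150,90,130,130),('side',160,170,130,130))]))
```

```text
False
{'width': 0.06} TypeError got an unexpected keyword argument 'width'
{'opening': 0.06} TypeError got an unexpected keyword argument 'opening'
{'target': 0.06} TypeError got an unexpected keyword argument 'target'
11.5167 0.08529415676799493 [ 0.471 -0.339  0.3  ] [ 1.473  0.731 -1.41   1.647  0.732  1.406  1.544]
lamp_knob top [([184.1, 133.4], 0.71)]
lamp_knob side [([184.0, 240.7], 0.8)]
lamp_hinge top [([180.3, 161.5], 0.88)]
lamp_hinge side []
pod_center top [([220.8, 172.4], 0.62)]
pod_center side [([215.8, 255.2], 0.59), ([233.9, 231.7], 0.51)]
pod top [([220.4, 171.2], 0.55)]
pod side [([233.2, 238.3], 0.64)]
short_pod_a top [([203.4, 168.9], 0.57), ([233.2, 175.2], 0.56), ([335.1, 214.7], 0.22)]
short_pod_a side [([242.0, 220.5], 0.63), ([229.6, 253.1], 0.45), ([233.8, 231.9], 0.19)]
tongs_grip top [([332.4, 263.3], 0.79), ([329.6, 186.3], 0.56)]
tongs_grip side [([340.3, 165.2], 0.75), ([269.2, 154.6], 0.67), ([272.8, 332.4], 0.33)]
tongs_jaws top [([328.5, 161.2], 0.79), ([322.7, 240.1], 0.64), ([333.8, 188.9], 0.29)]
tongs_jaws side [([244.1, 153.0], 0.83), ([320.7, 169.3], 0.75)]
planter top [([220.1, 172.8], 0.93)]
planter side [([234.4, 247.4], 0.7)]
rest top [([328.7, 186.0], 0.75), ([178.1, 160.7], 0.32)]
rest side [([268.2, 159.6], 0.62), ([225.8, 253.1], 0.45), ([183.3, 238.9], 0.24)]
```

View pics/c2.png

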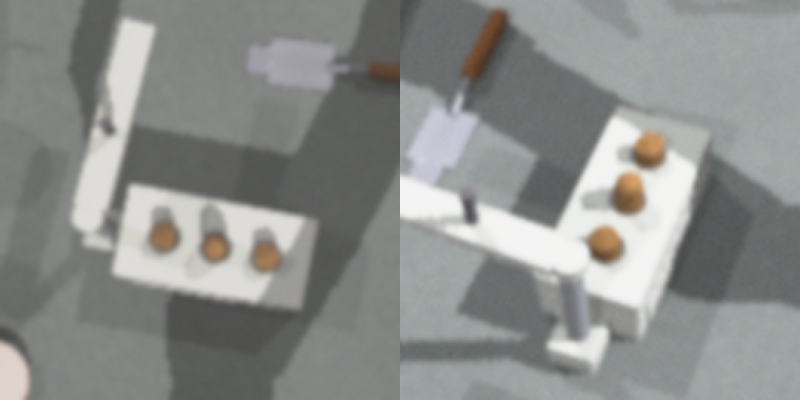

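The lamp is at about 84° and all three pods stand in their wells, with the tall one in the middle at top crop (214,247). Next I fit the tongs' pose and grip them with a low force request.

Run:
```python
from h import *
from scipy.optimize import least_squares
np.set_printoptions(precision=4,suppress=True)
T=cap('top');S=cap('side')
m=[(T,[(329.1,188.6),(329.6,186.3)],[(326.3,163.2),(328.5,161.2)]),(S,[(270.1,153.3),(269.2,154.6)],[(242.4,150.6),(244.1,153.0)])]
def f(v):
    r=[]
    g=np.array([v[0],v[1],.04]);j=g+.095*np.array([np.cos(v[2]),np.sin(v[2]),0])
    for c,G,J in m:
        for o in G: r+=list(np.array(proj(c,g))-o)
        for o in J: r+=list(np.array(proj(c,j))-o)
    return r
s=least_squares(f,[.48,-.335,.08],loss='soft_l1');x,y,a=s.x
print('tongs',s.x,np.round(s.fun,1))
print('pod',tri([ray(T,220.5,171.3),ray(S,234,231.8)]),'planter',atz(T,220.1,171.5,0))
q=quat(a+np.pi/2)
robot.move_linear([x,y,.12],q,feed=.2)
g=robot.move_linear([x,y,.017],feed=.08,guard=10)
o=robot.observe();print(g,o['time'],o['eef_pos'],o['ft_force'])
if not g:
    try: robot.gripper_close(grasp_force=8)
    except Exception as e: print(type(e).__name__,e)
    o=robot.observe();print(o['time'],o['gripper_width'],o['grip_force'],o['ft_force'])
C={n:cap(n,n+'3') for n in('top','side')}
cv2.imwrite('pics/c3.png',np.hstack([cv2.resize(C[n]['pixels'][yy:yy+h,xx:xx+w,::-1],(400,400),interpolation=cv2.INTER_CUBIC) for n,xx,yy,w,h in(('top',280,135,90,90),('side',225,105,90,90))]))
```

```text
tongs [ 0.4872 -0.3344  0.0746] [ 0.8 -0.6  0.3  1.7  2.1 -0.3 -0.1  1.7 -2.3  1.6 -1.4  0.3  1.4  2.8
 -0.3  0.4]
pod [0.5381 0.0759 0.0789] planter [0.5422 0.083  0.    ]
False 15.0083 [ 0.4876 -0.3346  0.0176] [ 0.0547 -0.2629  0.0457]
15.5667 0.028005495727867757 23.20427928585559 [-1.5385 -0.1159 15.3447]
```

View pics/c3.png

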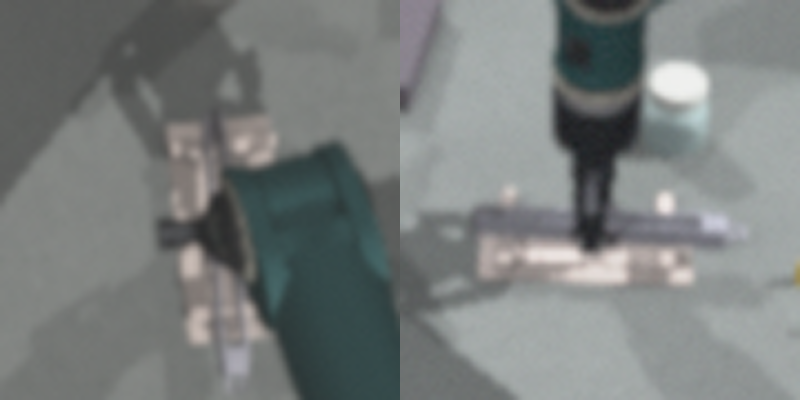

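`gripper_close` has a 20 N floor, so gripping at the pads shuts the tongs completely (28 mm), as the top and side crops show. The spring torque is about 0.7 N·m. Gripping about 25 mm ahead of the hinge takes 28 N or more to move the arms, so 20 N will carry the tongs open and a larger force will close them on the pod. The rest's rear bar blocks that spot, so I first shift the tongs about 50 mm forward on the rest and let go.

Run:
```python
from h import *
np.set_printoptions(precision=4,suppress=True)
a=.0746;u=np.array([np.cos(a),np.sin(a),0])
p=np.array(robot.observe()['eef_pos'])
for d in([0,0,.012],u*.05+[0,0,.012]): robot.move_linear((p+d).tolist(),feed=.08)
g=robot.move_linear((p+u*.05).tolist(),feed=.05,guard=8)
o=robot.observe();print(g,o['time'],o['eef_pos'],o['ft_force'],o['gripper_width'])
robot.open_gripper()
p=np.array(robot.observe()['eef_pos']);print(p)
robot.move_linear((p+[0,0,.1]).tolist(),feed=.2)
robot.move_linear((p+[-.13,-.14,.12]).tolist(),feed=.25)
C={n:cap(n,n+'4') for n in('top','side')};print(robot.observe()['time'])
for q in ['tongs_grip','tongs_jaws','tongs_left','rest']:
    for n in C: print(q,n,[(np.round(r['position'][::-1],1).tolist(),round(r['score'],2)) for r in cams.spot_point(n,q)[:3]])
cv2.imwrite('pics/c4.png',np.hstack([cv2.resize(C[n]['pixels'][yy:yy+h,xx:xx+w,::-1],(400,400),interpolation=cv2.INTER_CUBIC) for n,xx,yy,w,h in(('top',285,130,90,90),('side',215,105,90,90))]))
for k,d in(('hinge',-.1),('tip',-.13),('jawtip',.108)):
    P=p+u*d;P[2]=.052
    print(k,[np.round(proj(C[n],P),1) for n in C])
for f in(-20,-25,-30):
    g=PSI+np.deg2rad(f);v=np.array([np.cos(g),np.sin(g),0])
    print(f,[robot.inverse_kinematics((np.array([.538,.076,z])-v*L).tolist(),quat(g+np.pi/2)) is not None for L in(.17,.18) for z in(.06,.13,.22)])
```

```text
True 17.0917 [ 0.5388 -0.3315  0.0197] [-1.4998 -0.1501  5.8886] 0.027541284276236328
[ 0.5387 -0.3311  0.0192]
19.3583
tongs_grip top [([327.5, 174.5], 0.78), ([330.6, 264.8], 0.5)]
tongs_grip side [([343.0, 167.1], 0.87), ([256.3, 152.7], 0.85)]
tongs_jaws top [([320.0, 240.5], 0.76), ([325.0, 148.7], 0.56)]
tongs_jaws side [([227.6, 150.6], 0.9), ([319.0, 169.2], 0.9), ([273.8, 331.9], 0.61)]
tongs_left top [([329.1, 199.6], 0.64), ([204.3, 166.2], 0.54), ([338.6, 291.1], 0.45)]
tongs_left side [([366.8, 166.6], 0.57), ([278.9, 161.5], 0.53)]
rest top [([332.4, 187.4], 0.86)]
rest side [([266.3, 159.0], 0.74), ([237.9, 247.8], 0.15)]
hinge [array([331.3, 200.8]), array([280.3, 153.4])]
tip [array([331.8, 208.8]), array([288. , 153.9])]
jawtip [array([328.1, 145.4]), array([227.3, 150. ])]
-20 [True, True, True, True, True, True]
-25 [True, True, True, True, True, True]
-30 [True, True, True, True, True, True]
```

View pics/c4.png

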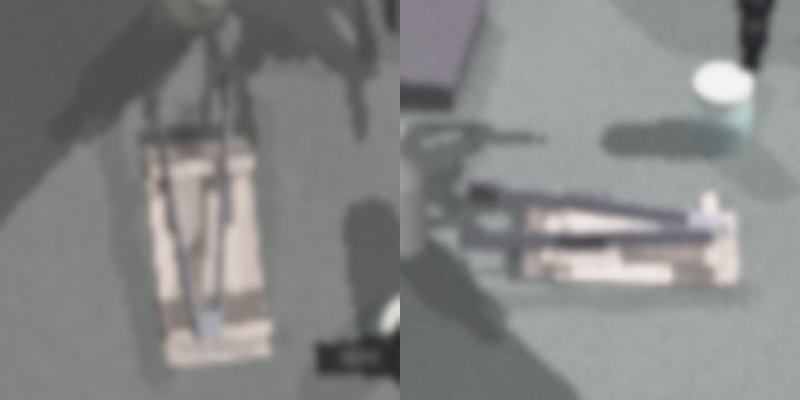

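The tongs sprang open again about 50 mm further forward. In the top crop the head block is at (208,325) and the tail tip at (207,350), matching the prediction. Now I grip just ahead of the hinge at 20 N and lift a little.

Run:
```python
from h import *
np.set_printoptions(precision=4,suppress=True)
a=.10;u=np.array([np.cos(a),np.sin(a),0])
p=np.array([.5387,-.3311,0])-u*(.100-.012)
q=quat(a+np.pi/2)
robot.move_linear((p+[0,0,.11]).tolist(),q,feed=.25)
g=robot.move_linear((p+[0,0,.020]).tolist(),feed=.1,guard=8)
o=robot.observe();print(g,o['time'],o['eef_pos'],o['ft_force'])
if not g:
    robot.gripper_close(grasp_force=20)
    o=robot.observe();print(o['time'],o['gripper_width'],o['grip_force'],o['ft_force'])
    p=np.array(o['eef_pos']);robot.move_linear((p+[0,0,.04]).tolist(),feed=.06)
    o=robot.observe();print(o['time'],o['gripper_width'],o['grip_force'],o['ft_force'],o['ft_torque'])
C={n:cap(n,n+'5') for n in('top','side')}
for q in ['tongs_grip','tongs_jaws']:
    for n in C: print(q,n,[(np.round(r['position'][::-1],1).tolist(),round(r['score'],2)) for r in cams.spot_point(n,q)[:3]])
cv2.imwrite('pics/c5.png',np.hstack([cv2.resize(C[n]['pixels'][yy:yy+h,xx:xx+w,::-1],(400,400),interpolation=cv2.INTER_CUBIC) for n,xx,yy,w,h in(('top',285,130,90,90),('side',215,95,90,90))]))
```

```text
False 21.525 [ 0.4517 -0.34    0.0206] [0.3737 0.4985 0.1734]
22.0833 0.0272574232736554 20.841296380385756 [-0.0074  0.3938  2.7923]
22.9083 0.027286677461409677 20.7041204161942 [ 0.1293 -0.1608 -1.0122] [-0.0149  0.1371  0.037 ]
tongs_grip top [([331.4, 174.6], 0.7), ([332.4, 263.7], 0.64)]
tongs_grip side [([343.2, 164.3], 0.8), ([227.6, 143.9], 0.72), ([256.7, 147.6], 0.59)]
tongs_jaws top [([321.2, 240.7], 0.82), ([328.8, 146.8], 0.7)]
tongs_jaws side [([227.7, 144.8], 0.75), ([321.6, 170.7], 0.74)]
```

View pics/c5.png

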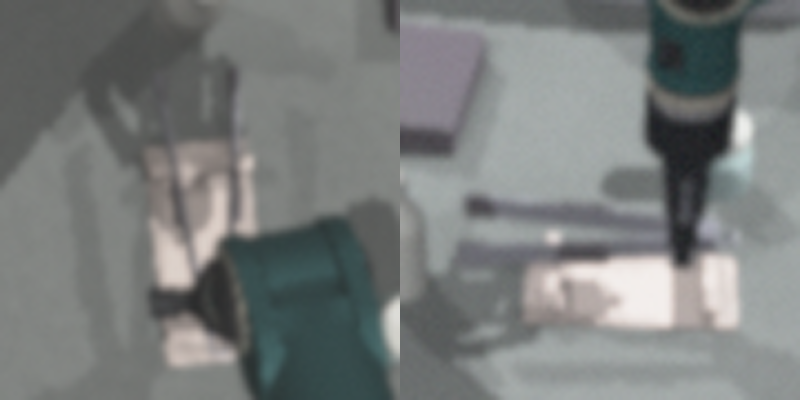

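The tongs hang open and nearly level, gripped at the head (top and side crops), with a weight of 1.0 N and width steady at 27.3 mm. Next I carry them to hover over the pod and measure the jaws there.

```bash
cat >> h.py <<'E'
POD=np.array([.539,.0762]);GA=PSI+np.deg2rad(-20);V=np.array([np.cos(GA),np.sin(GA)])
E
python3 - <<'E'
from h import *
np.set_printoptions(precision=4,suppress=True)
T=cap('top');S=cap('side')
o=robot.observe();e=np.array(o['eef_pos'])
j=tri([ray(T,328.8,146.8),ray(S,227.7,144.8)]);g=tri([ray(T,331.4,174.6),ray(S,256.7,147.6)])
print('eef',e,'jaw',j,'grip',g,'jaw-eef',j-e,'az',np.arctan2(*(j-e)[1::-1]))
robot.move_linear((e+[0,0,.14]).tolist(),feed=.2)
L=.183
P=POD-V*L
robot.movep([*P,.20],quat(GA+np.pi/2))
robot.move_linear([*P,.125],feed=.1)
o=robot.observe();print(o['time'],o['eef_pos'],o['gripper_width'],o['ft_force'],o['ft_torque'],o['qpos'])
C={n:cap(n,n+'6') for n in('top','side')}
for q in ['tongs_grip','tongs_jaws','pod_center']:
    for n in C: print(q,n,[(np.round(r['position'][::-1],1).tolist(),round(r['score'],2)) for r in cams.spot_point(n,q)[:3]])
cv2.imwrite('pics/c6.png',np.hstack([cv2.resize(C[n]['pixels'][yy:yy+h,xx:xx+w,::-1],(400,400),interpolation=cv2.INTER_CUBIC) for n,xx,yy,w,h in(('top',170,130,90,90),('side',195,185,90,90))]))
for d in(0,.1,.183,.196): print(d,[np.round(proj(C[n],[*(P+V*d),o['eef_pos'][2]+.019]),1) for n in C])
E
```

```text
eef [ 0.4512 -0.3399  0.0602] jaw [ 0.64   -0.3204  0.0824] grip [ 0.5335 -0.3338  0.0727] jaw-eef [0.1888 0.0196 0.0222] az 0.10325800100072514
26.9 [0.3782 0.1632 0.1253] 0.027335657228668066 [-0.1426  0.2135 -0.8872] [ 0.0253  0.1142 -0.0388] [ 0.4046  0.4519 -1.0413  2.1994  0.5629  0.7842  0.0678]
tongs_grip top [([333.8, 265.5], 0.7), ([203.8, 192.9], 0.62)]
tongs_grip side [([342.5, 166.0], 0.67), ([258.5, 238.2], 0.66), ([216.1, 255.7], 0.31)]
tongs_jaws top [([215.7, 169.0], 0.75), ([321.9, 238.1], 0.68)]
tongs_jaws side [([322.5, 171.6], 0.94), ([231.9, 219.8], 0.66), ([164.4, 346.0], 0.63)]
pod_center top [([218.6, 171.8], 0.52)]
pod_center side [([232.7, 231.5], 0.4)]
0 [array([193. , 214.1]), array([282.2, 250.3])]
0.1 [array([207.3, 189.4]), array([254.9, 233. ])]
0.183 [array([219.1, 169. ]), array([233.5, 219.5])]
0.196 [array([220.9, 165.8]), array([230.3, 217.4])]
```

View pics/c6.png

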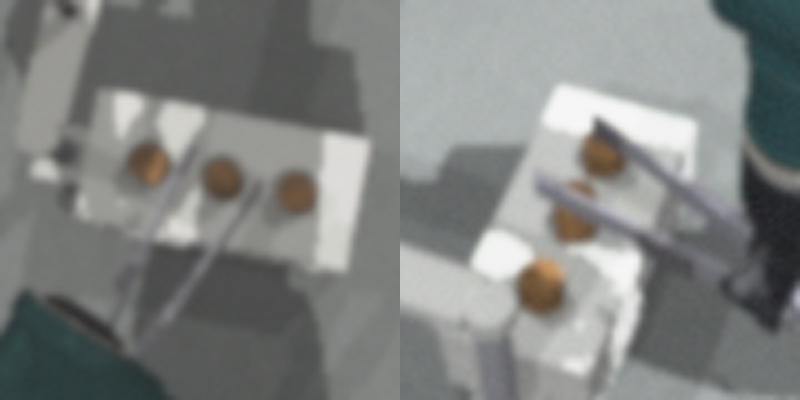

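The top crop shows the jaw tips at (188,155) and (260,185), straddling the middle pod at (222,178). The side crop agrees, with tips at (600,125) and (540,180). The jaws are level, laterally centred to about 2 mm and about 7 mm short along the tongs. I advance 6 mm, descend under guard and squeeze.

Run:
```python
from h import *
np.set_printoptions(precision=4,suppress=True)
P=POD-V*(.183-.006)
robot.move_linear([*P,.125],feed=.05)
g=robot.move_linear([*P,.068],feed=.06,guard=4)
o=robot.observe();print(g,o['time'],o['eef_pos'],o['gripper_width'],o['ft_force'],o['ft_torque'])
if not g:
    robot.gripper_close(grasp_force=100);robot.pause(.3)
    o=robot.observe();print(o['time'],o['gripper_width'],o['grip_force'],o['ft_force'],o['ft_torque'])
C={n:cap(n,n+'7') for n in('top','side')}
cv2.imwrite('pics/c7.png',np.hstack([cv2.resize(C[n]['pixels'][yy:yy+h,xx:xx+w,::-1],(400,400),interpolation=cv2.INTER_CUBIC) for n,xx,yy,w,h in(('top',170,130,90,90),('side',195,185,90,90))]))
```

```text
False 28.6667 [0.3834 0.1603 0.0682] 0.02747110392285768 [ 0.4904  1.0472 -0.8454] [-0.0376  0.139  -0.0321]
29.1833 0.02170530719508262 100.75099663808942 [ 0.6978  0.3709 -0.2154] [ 0.0578 -0.0921  0.0877]
```

View pics/c7.png

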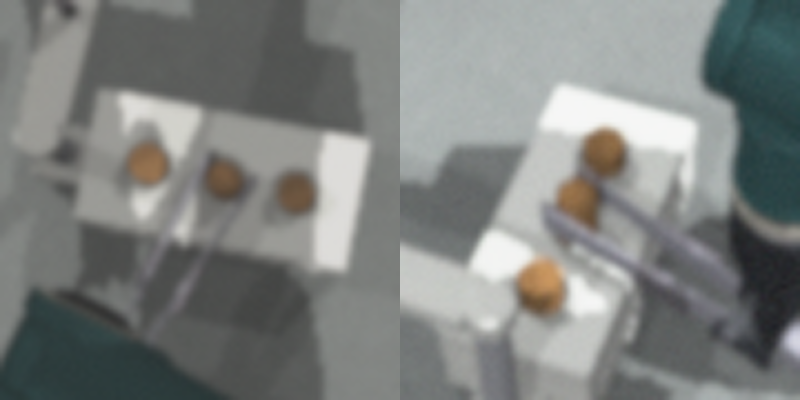

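The jaws are closed on the middle pod in both views: tips at about (215,160) and (250,182) in the top crop. Now I lift straight up.

Run:
```python
from h import *
np.set_printoptions(precision=4,suppress=True)
e=np.array(robot.observe()['eef_pos'])
for dz,f in((.02,.03),(.10,.06)):
    robot.move_linear((e+[0,0,dz]).tolist(),feed=f)
    o=robot.observe();print(o['time'],o['eef_pos'],o['gripper_width'],o['ft_force'],o['ft_torque'])
robot.pause(.5)
C={n:cap(n,n+'8') for n in('top','side')}
for q in ['pod_center','tongs_jaws','short_pod_a','lamp_knob']:
    for n in C: print(q,n,[(np.round(r['position'][::-1],1).tolist(),round(r['score'],2)) for r in cams.spot_point(n,q)[:3]])
cv2.imwrite('pics/c8.png',np.hstack([cv2.resize(C[n]['pixels'][yy:yy+h,xx:xx+w,::-1],(400,400),interpolation=cv2.INTER_CUBIC) for n,xx,yy,w,h in(('top',165,125,100,100),('side',190,165,100,100))]))
```

```text
30.1 [0.3833 0.16   0.088 ] 0.021742091345353813 [-0.0547 -0.1576 -1.2905] [ 0.111   0.1027 -0.0076]
31.5833 [0.3831 0.1601 0.1678] 0.02200966901787022 [ 0.4979  0.1473 -0.9631] [ 0.03    0.1029 -0.0607]
pod_center top [([216.5, 168.8], 0.5)]
pod_center side [([230.3, 207.4], 0.72), ([232.0, 213.2], 0.56)]
tongs_jaws top [([217.4, 165.0], 0.76), ([320.5, 238.6], 0.5), ([218.6, 167.9], 0.38)]
tongs_jaws side [([229.1, 209.2], 0.8), ([319.9, 166.6], 0.7)]
short_pod_a top [([126.7, 135.2], 0.63), ([233.6, 171.8], 0.61), ([201.6, 167.2], 0.44)]
short_pod_a side [([240.5, 220.3], 0.44), ([228.2, 251.0], 0.44)]
lamp_knob top [([182.1, 128.9], 0.93)]
lamp_knob side [([184.3, 237.5], 0.71), ([225.3, 251.6], 0.69), ([219.8, 344.2], 0.55)]
```

View pics/c8.png

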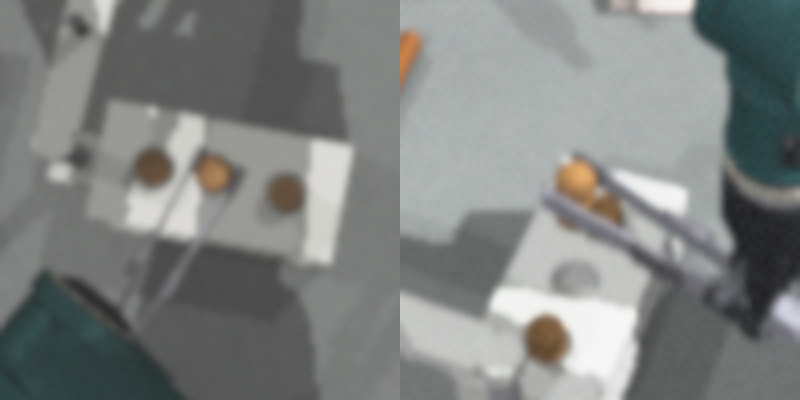

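The pod is lifted. Its empty well shows at side crop (575,278), both short pods are in place and the lamp is still away. One last height check, then I hand in.

Run:
```python
from h import *
np.set_printoptions(precision=4,suppress=True)
T=cap('top');S=cap('side')
print('pod',tri([ray(T,216.5,168.8),ray(S,231,209)]),'jaws',tri([ray(T,217.4,165),ray(S,229.1,209.2)]))
print('expected pod px',[np.round(proj(c,[*POD,.1795]),1) for c in(T,S)])
o=robot.observe();print(o['time'],o['eef_pos'],o['gripper_width'],o['ft_force'],o['ft_torque'])
print(robot.job_done())
```

```text
pod [0.539  0.0813 0.2014] jaws [0.5491 0.0786 0.1956]
expected pod px [array([218.3, 168.1]), array([233.1, 212.4])]
32.6833 [0.3833 0.1602 0.1681] 0.021907686424311158 [ 0.8522 -0.2264 -0.5686] [0.06   0.1189 0.0034]
the job is handed in; nothing more can be done
None
```

I handed the job in at 32.7 s: the lamp is swung back about 84°, and the tongs hold the tall middle pod upright about 8 cm above the planter. The gripper never touched the pod, and both short pods are still in their wells; the one thing besides the lamp and pod that moved was the tongs, shifted about 5 cm along their rest before being picked up.

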